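# Re-peg the bead kiln's door stay to hold the door wide open

### The job

The bead kiln has cooled; its door is held just ajar by the flat steel stay on its roof, whose hole nearest the pivot sits over the pin on top of the door. Lift the stay off the pin and lay it down flat, swung well clear of the pin, then swing the door open and drop the stay's end hole, the one nearest its turned-up tip, fully down over the pin so that the door is held wide open. Leave everything else where it is.

Things in the scene. Friction and masses are not known exactly. Their poses are not given: they have to be found in the camera images.
- kiln: Front-loading bead kiln, fixed, grey steel case 260 deep (x) x 270 wide (y) x 220 high; origin at the centre of its underside on the slab, its front faces its own -x, z up. Controller box 55 wide on its -y side, 165 high. Flat roof at z = 220 mm.
- kiln_door (a joint): Kiln door, 262 wide x 36 thick, from 40 to 220 mm above the slab, on an upright hinge axis at kiln x = -150, y = +130 mm (front, +y side). Value in rad: 0 shut (door runs from the hinge towards kiln -y), grows as its free edge swings out to kiln -x; stop at 1.5. Stiff: stays where it is left, takes about 2 N at the handle. The end hole of the stay meets the pin at about 1.05 rad.
- door_handle (a point): Top end of the door's upright round steel bar pull, 12 mm thick, from 100 to 232 mm above the slab, 225 mm from the hinge axis along the door and 55 mm in front of the hinge axis plane; the gap behind the bar to the door face is 29 mm. Standoffs to the door at 118 and 176 mm height. Can be pinched from above.
- pin_tip (a point): Rounded tip of the upright steel stay pin, 8 mm thick, standing on the door's top edge, 130 mm from the hinge axis along the door; tip 254 mm above the slab, door top at 220 mm. With the stay seated the tip stands 9 mm above the bar.
- stay_pivot (a point): Pivot of the stay on the kiln roof, at kiln x = -70, y = -30 mm, 242.5 mm above the slab, at mid-thickness of the bar.
- stay_swing (a joint): Swing of the stay about the upright pivot axis, rad: 0 points straight out over the kiln's front (kiln -x), positive swings towards the hinge side (kiln +y); range -1.6 to 1.9; light friction, stays where it is left.
- stay_lift (a joint): Tilt of the stay about the level pivot axis, rad: 0 is level (it rests on a stop there, the underside 20 mm above the kiln roof, wherever it is swung), grows as the free end is raised, up to 0.7; falls back by its own weight when let go.
- hole_near (a point): Centre of the stay's hole nearest the pivot, 119 mm from it. The stay is a flat steel bar 26 wide x 5 thick, 252 mm from pivot to tip, with three 14 mm holes, its last 4 mm turned up 14 mm; 0.22 kg. At the start this hole is over the pin.
- hole_mid (a point): Centre of the stay's middle hole, 167 mm from the pivot.
- hole_end (a point): Centre of the stay's end hole, 215 mm from the pivot, 37 mm from the turned-up tip.
- jar_lid: Cobalt glass jar lid with a knob, 68 mm across, 27 high, on the kiln roof near its rear +y corner; origin under its centre. Leave alone.
- dish: Yellow ceramic dish, 110 mm across, 28 high, on the slab in front of the kiln; origin under its centre. Leave alone.
- cullet: Lime green glass cullet lump, about 55 x 45 x 40 high, on the slab in front of the kiln; origin under its centre. Leave alone.
- marver_paddle: Graphite marver paddle with a wooden handle, 240 long, 20 high, on the slab to the left; origin under its middle. Leave alone.

How it is judged:
By the outcome, as a careful person would: the job done as asked, in the order asked, and still so for the second after the job is handed in, with the robot touching nothing.
It also fails if it takes over 61 s, if anything falls off the work surface, if the arm or the gripper's body presses on something with over 40 N, if the wrist force passes 120 N, or if a joint passes its speed limit or range.

### The arm

A 6-joint arm with a two-finger parallel gripper is mounted at the origin on the work surface. World frame = base frame: x ahead of the robot, y to its left, z up, the work surface at z = 0. Lengths are in m, angles in rad, forces in N, time in s.
With the tool pointing down it reaches from about 0.375 to 0.9 m from the base axis. Payload 3.1 kg.
Tool frame: the origin (TCP) lies at the very end of the fingers, on their centre line; the grasp point (between the pads) lies r.grip_depth behind it (r.grip_depth is the distance from the TCP to the grasp point, in m); z points along the fingers, y is the line along which they close (so a half turn about z gives the same grasp; the last joint's range is limited). The gripper opens to 85 mm and grips with 20 to 120 N. Pads are 22 mm wide; open, the fingers measure 114 mm over their backs; the gripper's body (76 mm by 85 mm) begins 54 mm behind the grasp point. The pads swing forward as they close: fully open they stand 13 mm farther back than shut.
Start: joints at [1.014, 0.527, 1.433, -0, 1.181, -0.178], TCP at [0.231, 0.581, 0.192] pointing down, gripper open.
Joint ranges: [-3.08, 3.08], [-0.75, 2.2], [0.22, 2.44], [-1.43, 4.57], [0, 2.65], [-2.85, 2.85]. Speed limits (rad/s): [2.79, 2.79, 3.14, 3.14, 3.14, 3.14].

### API

Orientations are given as a 3x3 rotation matrix whose columns are the frame's x, y, z axes.
In Python, from cell import r gives the robot as it stands.
- The arm moves only by the shell command python3 -m inch 'ROWS' [OPENING] [FORCE]. ROWS is JSON, a list of rows, each a list of 2 entries, a list of its own where there are three numbers: the shift along the tool's x, y, z scaled (see below), then the turn, a rotation vector about the tool's x, y, z scaled (see below). A call has 1 to 10 rows; each row shifts and turns the commanded pose from where the row before left it, along the tool's axes as they then stand; what a row does not reach is not made up. The controller multiplies each number of a shift by 30 cm and each number of a turn by pi/2 rad. A row lasts 1/8 s, in which the tool goes at most 62.5 mm and 10.7 degrees, less where a joint would pass 70% of its speed; a pose out of reach is approached as far as the arm can. A call with a number of a shift or a turn outside -1 to 1 is refused whole. A call with a gripper value outside its range is refused whole. OPENING is the opening, from -1 (shut) to 1 (fully open), set as the call begins (- or left out, the last holds). The fingers move at their own pace and stop on an object; FORCE is the grip in N (left out, the last holds). Time passes only in rows, so rows that do not move let the fingers close. It gives the time, the measured TCP pose, the force, the opening and the grip force at its end, in the units of the state.
- r.state(): the state, without advancing time (a new reading comes with each control period).
- r.get_image(name): name is "scene" or "side" or "wrist"; returns (picture, depth): 400x640x3 uint8, red, green, blue; 400x640 float32, m along the optical axis (not along the pixel's ray), 0 where there is no reading.
- r.camera_info(name): a dict with "intrinsics" (3x3 intrinsics, pixels), "R" (3x3) and "t" (3): a world point X has camera coordinates R X + t. Camera axes: x right, y down, z forward; pixel columns grow to the right and rows downward; lengths in m; the calibration is good to about 2 mm. A picture is of the moment at which its call begins: read the wrist's pose just before it. camera_info takes no time and is no camera call; for the wrist camera it gives the pose at the moment of the call.
- r.job_done(): hands the job in; it is judged then, once.
The state is a dict: "clock": time; "joint_pos": joint angles; "qd": joint speeds; "joint_efforts": joint torques, N m; "tcp_pos": TCP position; "ee_rot": TCP orientation; "ft_force": force on the tool from outside, world axes, zero at the start; "moment": the same for the moment, N m; "width": opening from 0.0 (shut) to 1.0 (fully open); "gripper_force": force on a finger pad.
Only numpy, scipy, OpenCV 4.12 (cv2) and the standard library are available. Lean on these libraries where they do the work, as an engineer would, in place of code of your own. Each camera call takes 0.05 s, during which the arm holds its last target. There are 200 camera calls.

## Working session

There is one attempt and no reset: what is moved stays moved. The work goes in short steps, Python scripts to look and compute and a shell command to move; the robot and the scene stay as the last step left them, time stands still between calls to the robot, and variables do not carry over. Pictures are saved under pics/ and viewed, at most 10 in all, crops included, and the job is handed in when it is done.

```bash
ls; mkdir -p pics; cat > h.py <<'E'
import numpy as np,cv2
from cell import r
def cam(n):
    ci=r.camera_info(n); im,d=r.get_image(n)
    return im,d,np.array(ci["intrinsics"]),np.array(ci["R"]),np.array(ci["t"])
def pts(d,K,R,t):
    v,u=np.mgrid[:d.shape[0],:d.shape[1]]
    c=np.stack([(u-K[0,2])/K[0,0]*d,(v-K[1,2])/K[1,1]*d,d],-1)
    return (c-t)@R
def ray(u,v,z,K,R,t):
    o=-R.T@t; a=R.T@np.linalg.solve(K,np.array([u,v,1.])); return o+a*(z-o[2])/a[2]
E
python3 - <<'E'
from h import *
s=r.state(); print(s, r.grip_depth)
for n in("scene","side"):
    im,d,K,R,t=cam(n); cv2.imwrite(f"pics/{n}0.png",im[...,::-1]); np.savez(f"{n}0.npz",im=im,d=d,K=K,R=R,t=t); print(n,K.round(1).tolist(),(-R.T@t).round(3),R[2].round(2))
E
```

```text
pics
{'clock': 0.0, 'joint_pos': array([ 1.01444454e+00,  5.28471941e-01,  1.43392844e+00,  4.34838068e-06,
        1.18137933e+00, -1.78510649e-01]), 'qd': array([ 0.00019732,  0.00104735, -0.00131113,  0.00033167, -0.00041886,
        0.00157308]), 'joint_efforts': array([ 8.77879065e-04, -4.42352486e+01, -1.78025651e+01, -5.15390252e-05,
        8.40128108e-03, -4.48415491e-06]), 'tcp_pos': array([0.23011492, 0.58022505, 0.19082185]), 'ee_rot': array([[-9.29462400e-01,  3.68915037e-01, -1.15838416e-03],
       [ 3.68916647e-01,  9.29460632e-01, -1.85509894e-03],
       [ 3.92298576e-04, -2.15159191e-03, -9.99997608e-01]]), 'ft_force': array([ 0.62094656, -0.56739349,  0.24907127]), 'moment': array([-0.01358983, -0.08867615, -0.0701409 ]), 'gripper_force': 0.0, 'width': 0.9982743529212492} 0.0187
scene [[510.4, 0.0, 319.6], [0.0, 510.4, 202.1], [0.0, 0.0, 1.0]] [ 1.23  -0.409  1.148] [-0.5   0.38 -0.78]
side [[466.9, 0.0, 316.4], [0.0, 466.9, 197.9], [0.0, 0.0, 1.0]] [ 0.271 -0.843  0.854] [ 0.26  0.77 -0.58]
```

View pics/scene0.png

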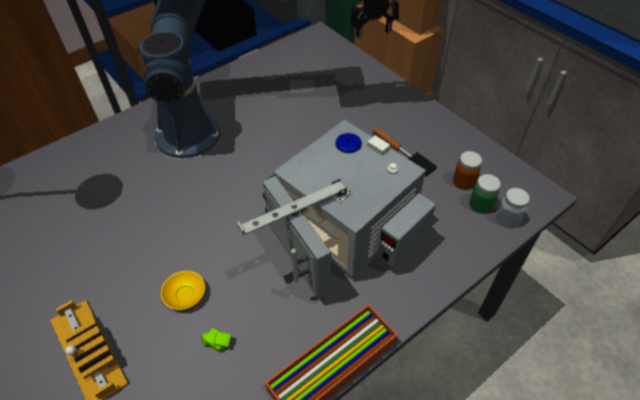

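View pics/side0.png

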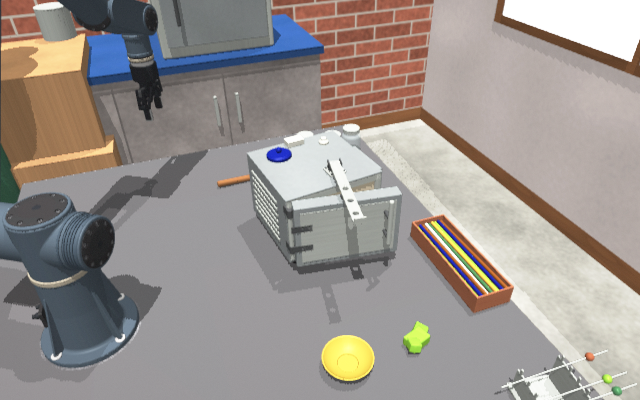

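Scene view: kiln roof spans roughly (275,180)–(423,175), with lid at (348,142). The stay runs from the pivot near (343,190) to its tip near (240,228), and the handle is near (297,258). Side view: the stay runs from (333,163) to its tip at (358,215), and the handle bar is at (393,220). Now I'll measure the roof, the stay and the handle.

```bash
python3 - <<'E'
from h import *
for n in("scene","side"):
    z=np.load(f"{n}0.npz"); im,d,K,R,t=[z[k] for k in("im","d","K","R","t")]
    P=pts(d,K,R,t); ok=(d>0)
    m=(ok&(abs(P[...,2]-.22)<.006)&(P[...,0]>.3)).astype(np.uint8)
    nn,l,st,c=cv2.connectedComponentsWithStats(m)
    for i in np.argsort(-st[1:,4])[:3]+1:
        q=P[l==i]; 
        rc=cv2.minAreaRect((q[:,:2]*1000).astype(np.float32)); print(n,"roof",st[i],q[:,2].mean().round(4),rc, cv2.boxPoints(rc).round(0).tolist())
    m=(ok&(P[...,2]>.236)&(P[...,2]<.27)&(P[...,0]>.3)).astype(np.uint8)
    nn,l,st,c=cv2.connectedComponentsWithStats(m)
    for i in np.argsort(-st[1:,4])[:5]+1:
        if st[i,4]<5: continue
        q=P[l==i]; rc=cv2.minAreaRect((q[:,:2]*1000).astype(np.float32)); print(n,"high",st[i],np.median(q[:,2]).round(4),rc,cv2.boxPoints(rc).round(0).tolist())
    hsv=cv2.cvtColor(im,cv2.COLOR_RGB2HSV)
    x0,x1,y0,y1=(215,365,165,310) if n=="scene" else (280,420,140,270)
    cv2.imwrite(f"pics/{n}z.png",cv2.resize(im[y0:y1,x0:x1,::-1],None,fx=4 if n=="scene" else 4,fy=4,interpolation=cv2.INTER_CUBIC))
E
```

```text
scene roof [ 274  120  152  115 7671] 0.2189 ((600.652099609375, 167.54115295410156), (275.43621826171875, 265.3683166503906), 7.738916873931885) [[446.0, 280.0], [482.0, 18.0], [755.0, 55.0], [719.0, 318.0]]
scene roof [287 211  44  49 816] 0.2187 ((687.3421020507812, -27.31292724609375), (36.875831604003906, 137.8543701171875), 82.92558288574219) [[617.0, -37.0], [753.0, -54.0], [758.0, -18.0], [621.0, -1.0]]
scene roof [263 177  31  31 457] 0.2187 ((542.1484985351562, -8.080007553100586), (37.193660736083984, 97.53828430175781), 83.09931182861328) [[491.0, -21.0], [588.0, -32.0], [593.0, 5.0], [496.0, 16.0]]
scene high [ 237  179  110   57 1185] 0.243 ((623.7482299804688, -18.369537353515625), (262.1944885253906, 38.05415725708008), 81.6488037109375) [[586.0, -145.0], [624.0, -151.0], [662.0, 109.0], [624.0, 114.0]]
scene high [581   0  59  28 547] 0.2527 ((618.716796875, 1254.5382080078125), (207.69601440429688, 22.153493881225586), 0.33807042241096497) [[515.0, 1265.0], [515.0, 1243.0], [723.0, 1244.0], [722.0, 1266.0]]
scene high [368 136  22  15 114] 0.2376 ((589.1221313476562
[... 1315 characters left out ...]
80.04325866699219) [[578.0, -145.0], [613.0, -151.0], [660.0, 111.0], [624.0, 118.0]]
side high [159  27 114  22 807] 0.2552 ((546.775390625, 1272.0936279296875), (88.40662384033203, 501.6662292480469), 84.3367691040039) [[293.0, 1253.0], [792.0, 1203.0], [801.0, 1291.0], [302.0, 1341.0]]
side high [284 134  20  10 105] 0.2394 ((586.3650512695312, 275.6618957519531), (48.590389251708984, 33.40732192993164), 6.340301990509033) [[560.0, 290.0], [564.0, 256.0], [612.0, 262.0], [609.0, 295.0]]
side high [276 147   8   7  32] 0.2433 ((530.3364868164062, 221.68214416503906), (14.971637725830078, 18.53243637084961), 73.61683654785156) [[519.0, 217.0], [537.0, 212.0], [541.0, 226.0], [524.0, 231.0]]
```

View pics/scenez.png

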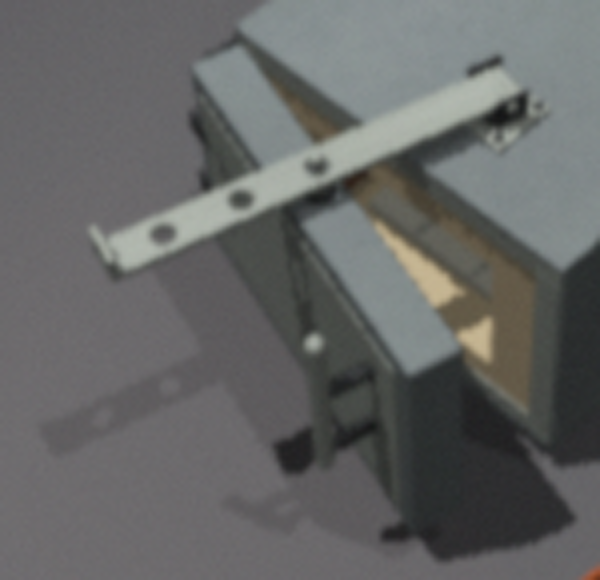

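View pics/sidez.png

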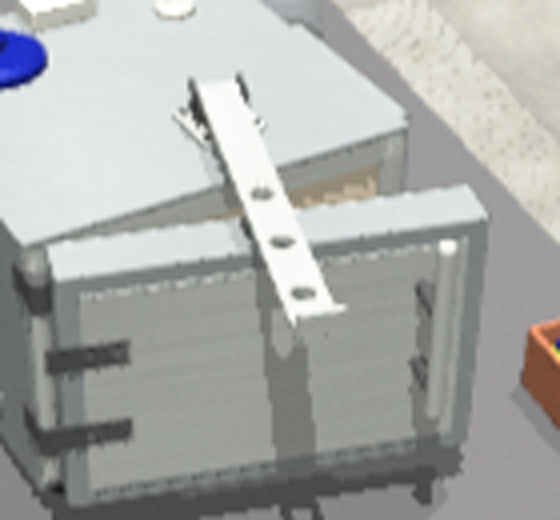

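Crop positions in full-image pixels:

| Point | Scene | Side |
|---|---|---|
| Handle top | (293.2,250.8) | (391.8,201.8) |
| End hole | (255.8,223.5) | (356,213.5) |
| Mid hole | (275.2,215) | (350.8,200.5) |
| Near hole | (294.2,206.5) | (345.8,188.5) |

The first helper puts these through triangulation and a kiln model; the second works out the rows.

```bash
cat >> h.py <<'E'
def tri(uvs):  # {(cam file): (u,v)} least squares of rays
    A=[];b=[]
    for n,(u,v) in uvs.items():
        z=np.load(f"{n}0.npz"); M=z["K"]@np.c_[z["R"],z["t"]]
        for c,k in((u,0),(v,1)): w=M[k]-c*M[2]; s=np.linalg.norm(w[:3]); A.append(w[:3]/s); b.append(-w[3]/s)
    return np.linalg.lstsq(np.array(A),np.array(b),rcond=None)[0]
E
python3 - <<'E'
from h import *
from scipy.optimize import least_squares
px=dict(handle=((293.2,250.4),(391.8,202.2)),end=((255.8,223.5),(356,213.5)),mid=((275.2,215),(350.8,200.5)),near=((294.2,206.5),(345.8,188.5)))
T={k:tri({"scene":a,"side":b}) for k,(a,b) in px.items()}
zz={"handle":.230,"end":.245,"mid":.245,"near":.245}
W={}
for k,(a,b) in px.items():
    q=[]
    for n,p in(("scene",a),("side",b)):
        z=np.load(f"{n}0.npz"); q.append(ray(*p,zz[k],z["K"],z["R"],z["t"])[:2])
    W[k]=np.mean(q,0); print(k,T[k].round(4),[x.round(4) for x in q])
def model(p):
    x,y,th,a,s=p; R=np.array([[np.cos(th),-np.sin(th)],[np.sin(th),np.cos(th)]]); c=np.array([x,y])
    f=lambda u,v:c+R@[u,v]
    sa,ca=np.sin(a),np.cos(a); H=np.array([-.15,.13]); al=np.array([-sa,-ca]); fr=np.array([-ca,sa])
    pv=np.array([-.07,-.03]); d=np.array([-np.cos(s),np.sin(s)])
    g=lambda r_:f(*(pv+r_*d))
    return dict(handle=f(*(H+.225*al+.055*fr)),end=g(.215),mid=g(.167),near=g(.119),pin=f(*(H+.13*al)),pivot=f(*pv))
# roof corners (scene+side rear edges): average centre/yaw prior from rectangle fit
def res(p):
    m=model(p); o=[(m[k]-W[k])/.0015 for k in W]
    o+= [(m["pin"]-m["near"])/.003,(p[:2]-[.6006,.1675])/.003,[(p[2]-np.deg2rad(97.7))/.007]]
    return np.concatenate(o)
s=least_squares(res,[.6,.167,1.705,.265,.295]); print(s.x.round(4),(s.fun).round(2)); print({k:v.round(4) for k,v in model(s.x).items()})
np.save("kiln.npy",s.x)
E
```

```text
handle [ 0.7084 -0.0829  0.2282] [array([ 0.7091, -0.0831]), array([ 0.7072, -0.0857])]
end [ 0.6076 -0.1101  0.2429] [array([ 0.6087, -0.1105]), array([ 0.6065, -0.1132])]
mid [ 0.6156 -0.0631  0.2437] [array([ 0.6163, -0.0635]), array([ 0.6149, -0.0649])]
near [ 0.6231 -0.0157  0.2443] [array([ 0.6235, -0.016 ]), array([ 0.6228, -0.0167])]
[0.6015 0.1664 1.7051 0.269  0.2863] [ 0.11  0.02  0.3   0.23 -0.18  0.11 -0.38 -0.17 -0.34 -0.18  0.3  -0.37
 -0.01]
{'handle': array([ 0.7083, -0.0844]), 'end': array([ 0.608 , -0.1115]), 'mid': array([ 0.6153, -0.0641]), 'near': array([ 0.6226, -0.0166]), 'pin': array([ 0.6216, -0.0171]), 'pivot': array([0.6406, 0.101 ])}
```

```bash
cat >> h.py <<'E'
from scipy.spatial.transform import Rotation as Ro
def kiln():
    x,y,th,a,s=np.load("kiln.npy"); c,n=np.cos(th),np.sin(th)
    return np.array([x,y]),np.array([[c,-n],[n,c]]),a,s
def frame(y2,tilt=0):   # tool y level along y2; tool x = -(horizontal d), fingers tipped outwards by tilt
    y=np.array([*y2,0]); d=np.array([y2[1],-y2[0],0]); z=np.sin(tilt)*d-np.array([0,0,np.cos(tilt)])
    return np.c_[np.cross(y,z),y,z]
def stay(rr,s,lift,dep=.013,tilt=None):
    c,R,_,_=kiln(); d=R@[-np.cos(s),np.sin(s)]; pv=c+R@[-.07,-.03]
    b=np.array([*(pv+rr*np.cos(lift)*d),.2425+rr*np.sin(lift)])
    F=frame(np.array([-d[1],d[0]]),lift if tilt is None else tilt); return b+dep*F[:,2],F
def door(a,z=.207):
    c,R,_,_=kiln(); al=np.array([-np.sin(a),-np.cos(a)]); fr=np.array([-np.cos(a),np.sin(a)])
    return np.array([*(c+R@(np.array([-.15,.13])+.225*al+.055*fr)),z]),frame(R@al)
def rows(poses,start=None):  # per-row scaled increments
    if start is None: st=r.state(); start=(np.array(st["tcp_pos"]),np.array(st["ee_rot"]))
    out=[]; P,F=start
    for p,G in poses:
        sh=F.T@(p-P)/.3; ro=Ro.from_matrix(F.T@G).as_rotvec()/(np.pi/2); out.append([sh.round(4).tolist(),ro.round(4).tolist()]); P,F=p,G
    return out
def lin(p,q,n):
    rv=Ro.from_matrix(p[1].T@q[1]).as_rotvec()
    return [(p[0]+(q[0]-p[0])*k/n,p[1]@Ro.from_rotvec(rv*k/n).as_matrix()) for k in range(1,n+1)]
def cur():
    st=r.state(); return np.array(st["tcp_pos"]),np.array(st["ee_rot"])
E
python3 - <<'E'
from h import *
_,_,a,s=kiln(); c=cur()
up=(c[0]+[0,0,.17],c[1]); g=stay(.191,s,0); hi=(g[0]+[0,0,.12],g[1])
print(rows([up])); print("straight total",rows([hi],up)); 
for x in rows(lin(up,hi,20),up)[::5]: print(x)
print(g)
E
```

```text
[[[0.0002, -0.0011, -0.5667], [0.0, 0.0, 0.0]]]
straight total [[[-2.0037, -1.6005, 0.0405], [-0.0013, 0.0007, 0.8562]]]
[[-0.1002, -0.08, 0.002], [-0.0001, 0.0, 0.0428]]
[[-0.121, -0.0425, 0.002], [-0.0001, 0.0, 0.0428]]
[[-0.1282, -0.0002, 0.0019], [-0.0001, 0.0, 0.0428]]
[[-0.1211, 0.0421, 0.0019], [-0.0001, 0.0, 0.0428]]
(array([ 0.61168063, -0.08777481,  0.2295    ]), array([[ 0.15138013,  0.98847562, -0.        ],
       [ 0.98847562, -0.15138013, -0.        ],
       [-0.        ,  0.        , -1.        ]]))
```

```bash
python3 -m inch '[[[0,0,-0.071],[0,0,0.107]],[[0,0,-0.071],[0,0,0.107]],[[0,0,-0.071],[0,0,0.107]],[[0,0,-0.071],[0,0,0.107]],[[0,0,-0.071],[0,0,0.107]],[[0,0,-0.071],[0,0,0.107]],[[0,0,-0.071],[0,0,0.107]],[[0,0,-0.071],[0,0,0.107]]]' 0.3 60
python3 -m inch '[[[-0.125,0.1,0],[0,0,0]],[[-0.125,0.1,0],[0,0,0]],[[-0.125,0.1,0],[0,0,0]],[[-0.125,0.1,0],[0,0,0]],[[-0.125,0.1,0],[0,0,0]],[[-0.125,0.1,0],[0,0,0]],[[-0.125,0.1,0],[0,0,0]],[[-0.125,0.1,0],[0,0,0]]]'
python3 -m inch '[[[-0.125,0.1,0],[0,0,0]],[[-0.125,0.1,0],[0,0,0]],[[-0.125,0.1,0],[0,0,0]],[[-0.125,0.1,0],[0,0,0]],[[-0.125,0.1,0],[0,0,0]],[[-0.125,0.1,0],[0,0,0]],[[-0.125,0.1,0],[0,0,0]],[[-0.125,0.1,0],[0,0,0]],[[0,0,0],[0,0,0]],[[0,0,0],[0,0,0]]]'
python3 - <<'E'
from h import *
_,_,a,s=kiln(); g=stay(.191,s,0); print(rows([g]),r.state()["ft_force"])
E
```

```text
clock: 1.1
tcp_pos: [0.2303, 0.5805, 0.3622]
ee_rot: [[0.157, 0.988, -0.001], [0.988, -0.157, -0.001], [-0.001, -0.001, -1.0]]
ft_force: [-0.1, -0.2, -0.6]
width: 0.656
gripper_force: 0.0
clock: 2.1
tcp_pos: [0.4227, 0.2466, 0.3618]
ee_rot: [[0.151, 0.989, -0.001], [0.989, -0.151, -0.0], [-0.0, -0.001, -1.0]]
ft_force: [-0.2, -0.1, 0.0]
width: 0.652
gripper_force: 0.0
clock: 3.35
tcp_pos: [0.6138, -0.0844, 0.3614]
ee_rot: [[0.151, 0.988, -0.002], [0.988, -0.151, 0.001], [0.001, -0.002, -1.0]]
ft_force: [0.4, 0.8, -0.8]
width: 0.653
gripper_force: 0.0
[[[-0.0127, -0.0042, 0.4398], [-0.0013, -0.0005, -0.0]]] [ 0.4158626   0.79543109 -0.84943683]
```

```bash
python3 -m inch '[[[-0.013,-0.004,0.08],[0,0,0]],[[0,0,0.09],[0,0,0]],[[0,0,0.09],[0,0,0]],[[0,0,0.08],[0,0,0]],[[0,0,0.06],[0,0,0]],[[0,0,0.04],[0,0,0]],[[0,0,0],[0,0,0]]]'
python3 -m inch '[[[0,0,0],[0,0,0]],[[0,0,0],[0,0,0]],[[0,0,0],[0,0,0]],[[0,0,0],[0,0,0]],[[0,0,0],[0,0,0]],[[0,0,0],[0,0,0]]]' -1 40
python3 - <<'E'
from h import *
_,_,a,s=kiln(); c=cur(); 
im,d,K,R,t=cam("side"); cv2.imwrite("pics/side1.png",cv2.resize(im[100:260,240:440,::-1],None,fx=3.5,fy=3.5))
g=[stay(.191,s,.055*k) for k in range(0,5)]; print(rows(g[1:],g[0]), c[0],g[0][0])
sw=[stay(.191,s+.114*k,.22) for k in range(9)]; print(rows(sw[1:],sw[0])[:2])
E
```

```text
clock: 4.22
tcp_pos: [0.6118, -0.0873, 0.2297]
ee_rot: [[0.15, 0.989, -0.002], [0.989, -0.15, 0.001], [0.0, -0.002, -1.0]]
ft_force: [-0.1, -0.4, 1.1]
width: 0.651
gripper_force: 0.0
clock: 4.97
tcp_pos: [0.6126, -0.0884, 0.2302]
ee_rot: [[0.151, 0.989, -0.0], [0.989, -0.151, 0.0], [0.0, -0.0, -1.0]]
ft_force: [0.6, 0.1, 0.1]
width: 0.003
gripper_force: 0.0
[[[-0.0014, -0.0, -0.0351], [-0.0, -0.035, -0.0]], [[-0.0014, -0.0, -0.0351], [0.0, -0.035, 0.0]], [[-0.0014, -0.0, -0.0351], [0.0, -0.035, -0.0]], [[-0.0014, -0.0, -0.0351], [-0.0, -0.035, 0.0]]] [ 0.61260653 -0.08839763  0.23020949] [ 0.61168063 -0.08777481  0.2295    ]
[[[0.004, -0.0718, -0.0009], [0.0158, -0.0, 0.0708]], [[0.004, -0.0718, -0.0009], [0.0158, 0.0, 0.0708]]]
```

View pics/side1.png

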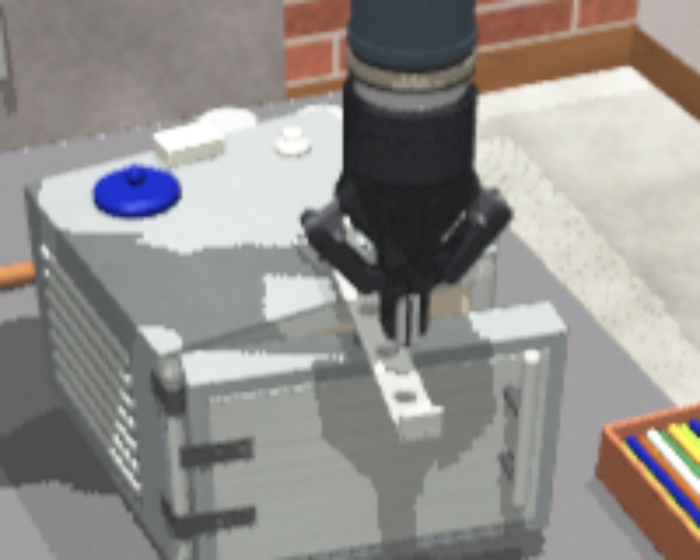

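The side crop shows the fingers shut with their tips near (405,340), close to the mid hole at (385,350). The width of 0.003 says there is no bar between the pads, so I'll look closer.

```bash
python3 - <<'E'
from h import *
im,d,K,R,t=cam("scene"); a=cv2.resize(im[130:260,215:375,::-1],None,fx=3.4,fy=3.4)
cv2.imwrite("pics/scene2.png",a)
s=r.state(); print(s["joint_pos"].round(3),s["moment"].round(2),s["ft_force"].round(2))
P=pts(d,K,R,t); 
for u,v in((255,230),(256,219),(265,219),(285,211)): print(u,v,P[v,u].round(4))
im,d,K,R,t=cam("wrist"); cv2.imwrite("pics/wrist2.png",im[...,::-1])
E
```

```text
[-0.324  0.48   1.404 -0.     1.257 -0.172] [-0.04 -0.02 -0.  ] [-0.02  0.01  1.  ]
255 230 [ 0.6162 -0.1189  0.236 ]
256 219 [ 0.5938 -0.1009  0.2382]
265 219 [ 0.6077 -0.0858  0.2398]
285 211 [ 0.6188 -0.0385  0.2419]
```

View pics/scene2.png

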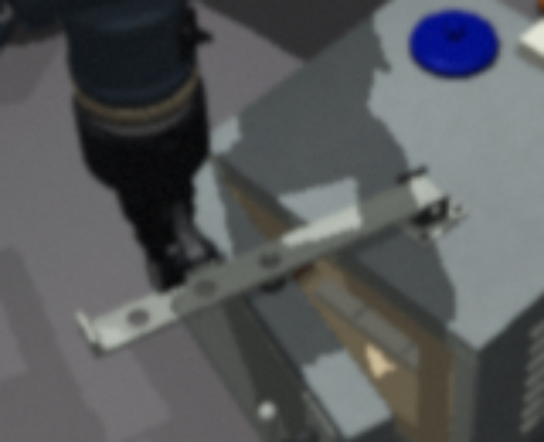

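View pics/wrist2.png

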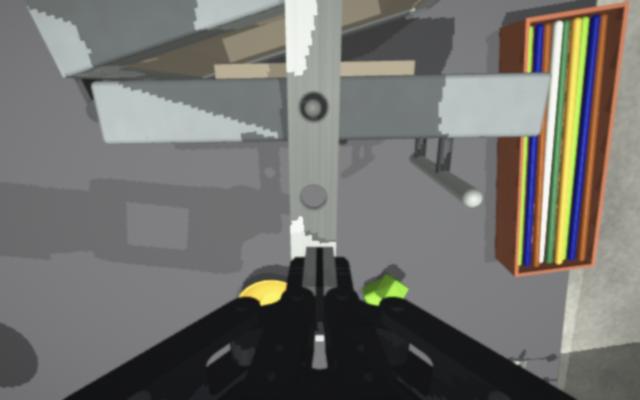

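The scene crop shows the fingers ending at the bar's far edge, near (185,285), beside the mid hole at (205,290). The wrist picture shows shut fingers with tips near (320,255), in line with the bar (centre column about 314). I'll check the fingertips by depth in all the cameras.

```bash
python3 - <<'E'
from h import *
tcp=cur()[0]
for n in("wrist","scene","side"):
    im,d,K,R,t=cam(n); P=pts(d,K,R,t)
    q=K@(R@tcp+t); print(n,"tcp px",(q[:2]/q[2]).round(1),"cam at",(-R.T@t).round(3))
    dark=(im.max(2)<60)&(np.linalg.norm(P[...,:2]-tcp[:2],axis=2)<.05)&(P[...,2]>.15)&(P[...,2]<.32)
    Q=P[dark]; o=np.argsort(Q[:,2])[:12]; print("lowest dark",Q[o][::3].round(3).tolist(),len(Q))
    if n=="wrist":
        for v in (150,215,230,245,250,260,270,280): print(v,[P[v,u].round(3).tolist() for u in(300,313,320,332)])
E
```

```text
wrist tcp px [319.2 229.9] cam at [ 0.625 -0.008  0.412]
lowest dark [[0.613, -0.078, 0.275], [0.615, -0.077, 0.276], [0.614, -0.078, 0.276], [0.614, -0.078, 0.277]] 3638
150 [[0.611, -0.035, 0.245], [0.617, -0.036, 0.244], [0.621, -0.037, 0.245], [0.627, -0.038, 0.243]]
215 [[0.604, -0.072, 0.244], [0.611, -0.073, 0.244], [0.615, -0.073, 0.245], [0.622, -0.074, 0.244]]
230 [[0.603, -0.081, 0.244], [0.61, -0.082, 0.244], [0.614, -0.083, 0.244], [0.621, -0.084, 0.244]]
245 [[0.601, -0.09, 0.244], [0.608, -0.091, 0.244], [0.613, -0.092, 0.244], [0.619, -0.092, 0.245]]
250 [[0.6, -0.093, 0.244], [0.611, -0.077, 0.278], [0.615, -0.077, 0.278], [0.62, -0.078, 0.278]]
260 [[0.605, -0.08, 0.279], [0.612, -0.077, 0.287], [0.615, -0.078, 0.287], [0.62, -0.079, 0.287]]
270 [[0.605, -0.08, 0.29], [0.612, -0.077, 0.295], [0.615, -0.078, 0.296], [0.619, -0.079, 0.295]]
280 [[0.606, -0.081, 0.296], [0.612, -0.077, 0.304], [0.615, -0.077, 0.303], [0.625, -0.008, 0.412]]
scene tcp px [265.7 223.5] cam at [ 1.23  -0.409  1.148]
lowest dark [[0.614, -0.038, 0.164], [0.624, -0.092, 0.28], [0.621, -0.098, 0.281], [0.625, -0.095, 0.284]] 58
side tcp px [353.9 211.9] cam at [ 0.271 -0.843  0.854]
lowest dark [[0.612, -0.097, 0.276], [0.603, -0.092, 0.281], [0.602, -0.083, 0.283], [0.6, -0.093, 0.284]] 140
```

All three cameras put the fingertips at z≈0.276, about 46 mm behind the reported TCP along the tool axis (they agree horizontally). I'll carry that tool offset in the helpers, reopen, and go lower in steps, watching the force.

```bash
cat >> h.py <<'E'
OFF=.046   # reported TCP lies this far beyond the real fingertips
_stay,_door=stay,door
def stay(rr,s,lift,dep=.013,tilt=None): return _stay(rr,s,lift,dep+OFF,tilt)
def door(a,z=.207): return _door(a,z-OFF)
E
python3 -m inch '[[[0.003,-0.003,0],[0,0,0]],[[0,0,0],[0,0,0]],[[0,0,0],[0,0,0]],[[0,0,0],[0,0,0]],[[0,0,0.05],[0,0,0]],[[0,0,0.05],[0,0,0]],[[0,0,0],[0,0,0]]]' 0.3 60
python3 -m inch '[[[0,0,0.025],[0,0,0]],[[0,0,0.025],[0,0,0]],[[0,0,0],[0,0,0]]]'
python3 -m inch '[[[0,0,0],[0,0,0]],[[0,0,0],[0,0,0]],[[0,0,0],[0,0,0]],[[0,0,0],[0,0,0]],[[0,0,0],[0,0,0]]]' -1 40
python3 - <<'E'
from h import *
_,_,a,s=kiln()
g=[stay(.191,s,.055*k) for k in range(0,5)]; print(rows(g[1:],g[0]), cur()[0],g[0][0])
sw=[stay(.191,s+.114*k,.22) for k in range(9)]; print(rows(sw[1:],sw[0])[:2])
E
```

```text
clock: 6.15
tcp_pos: [0.6102, -0.0868, 0.1977]
ee_rot: [[0.151, 0.989, -0.005], [0.989, -0.151, 0.002], [0.001, -0.005, -1.0]]
ft_force: [-0.7, 0.1, -0.4]
width: 0.651
gripper_force: 0.0
clock: 6.52
tcp_pos: [0.6113, -0.0872, 0.1844]
ee_rot: [[0.151, 0.989, -0.001], [0.989, -0.151, 0.0], [0.0, -0.002, -1.0]]
ft_force: [-0.5, 0.6, 1.0]
width: 0.651
gripper_force: 0.0
clock: 7.15
tcp_pos: [0.6119, -0.0874, 0.1853]
ee_rot: [[0.151, 0.989, 0.0], [0.989, -0.151, -0.0], [-0.0, 0.0, -1.0]]
ft_force: [-0.7, 0.0, 0.5]
width: 0.29
gripper_force: 39.2
[[[-0.0098, -0.0, -0.0353], [-0.0, -0.035, -0.0]], [[-0.0098, 0.0, -0.0353], [0.0, -0.035, 0.0]], [[-0.0098, -0.0, -0.0353], [0.0, -0.035, -0.0]], [[-0.0098, -0.0, -0.0353], [-0.0, -0.035, 0.0]]] [ 0.61192396 -0.0873982   0.18533789] [ 0.61168063 -0.08777481  0.1835    ]
[[[0.0042, -0.0756, -0.0009], [0.0158, -0.0, 0.0708]], [[0.0042, -0.0756, -0.0009], [0.0158, 0.0, 0.0708]]]
```

The stay is gripped, at width 0.29. Next I lift it.

```bash
python3 -m inch '[[[-0.01,0,-0.035],[0,-0.035,0]],[[-0.01,0,-0.035],[0,-0.035,0]],[[-0.01,0,-0.035],[0,-0.035,0]],[[-0.01,0,-0.035],[0,-0.035,0]],[[0,0,0],[0,0,0]]]'
python3 -m inch '[[[0.004,-0.076,-0.001],[0.016,0,0.071]],[[0,0,0],[0,0,0]]]'
python3 - <<'E'
from h import *
print(rows([stay(.191,np.load("kiln.npy")[4]+.114,.22)]))
E
```

```text
clock: 7.78
tcp_pos: [0.6109, -0.0952, 0.2284]
ee_rot: [[0.146, 0.989, -0.032], [0.965, -0.149, -0.216], [-0.218, 0.001, -0.976]]
ft_force: [-0.4, -0.9, -0.7]
width: 0.287
gripper_force: 39.3
clock: 8.02
tcp_pos: [0.5877, -0.0906, 0.2273]
ee_rot: [[0.256, 0.965, -0.058], [0.942, -0.263, -0.208], [-0.216, -0.001, -0.976]]
ft_force: [0.6, 1.7, -2.2]
width: 0.289
gripper_force: 39.4
[[[-0.001, 0.0022, 0.0027], [-0.0006, -0.0013, 0.0003]]]
```

Forces stay low and the bar swings freely. I'll swing on by about 0.8 rad and lay it down.

```bash
python3 -m inch '[[[0.004,-0.076,-0.001],[0.016,0,0.071]],[[0.004,-0.076,-0.001],[0.016,0,0.071]],[[0.004,-0.076,-0.001],[0.016,0,0.071]],[[0.004,-0.076,-0.001],[0.016,0,0.071]],[[0,0,0],[0,0,0]]]'
python3 -m inch '[[[0.004,-0.076,-0.001],[0.016,0,0.071]],[[0.004,-0.076,-0.001],[0.016,0,0.071]],[[0.004,-0.076,-0.001],[0.016,0,0.071]],[[0,0,0],[0,0,0]]]'
python3 - <<'E'
from h import *
s1=np.load("kiln.npy")[4]+.912
print(rows([stay(.191,s1,.22)])); g=[stay(.191,s1,.22-.055*k) for k in range(5)]; print(rows(g[1:],g[0]))
print(rows([stay(.191,s1,0)]))
E
```

```text
clock: 8.65
tcp_pos: [0.5085, -0.0484, 0.2281]
ee_rot: [[0.644, 0.752, -0.144], [0.734, -0.66, -0.163], [-0.218, -0.001, -0.976]]
ft_force: [0.3, 0.2, -1.0]
width: 0.289
gripper_force: 39.5
clock: 9.15
tcp_pos: [0.4655, 0.0042, 0.2283]
ee_rot: [[0.852, 0.487, -0.193], [0.476, -0.873, -0.106], [-0.22, -0.001, -0.975]]
ft_force: [-3.4, -0.6, -0.2]
width: 0.288
gripper_force: 39.5
[[[0.0039, 0.0013, 0.0049], [-0.0005, 0.0012, 0.0015]]]
[[[0.0118, -0.0, 0.0347], [0.0, 0.035, -0.0]], [[0.0118, 0.0, 0.0347], [-0.0, 0.035, 0.0]], [[0.0118, 0.0, 0.0347], [-0.0, 0.035, 0.0]], [[0.0118, -0.0, 0.0347], [-0.0, 0.035, -0.0]]]
[[[0.0624, 0.0015, 0.139], [-0.0007, 0.1412, 0.0015]]]
```

```bash
python3 -m inch '[[[0.013,0,0.035],[0,0.035,0]],[[0.013,0,0.035],[0,0.035,0]],[[0.013,0,0.035],[0,0.035,0]],[[0.013,0,0.032],[0,0.035,0]],[[0,0,0],[0,0,0]]]'
python3 -m inch '[[[0,0,0],[0,0,0]],[[0,0,0],[0,0,0]],[[0,0,0],[0,0,0]],[[0,0,-0.05],[0,0,0]],[[0,0,-0.08],[0,0,0]],[[0,0,-0.08],[0,0,0]],[[0,0,0],[0,0,0]]]' 0.3
python3 - <<'E'
from h import *
x=np.load("kiln.npy"); a=x[3]; h=door(a); hi=(h[0]+[0,0,.09],h[1]); c=cur()
print(c[0],hi[0]); print(rows([hi])); m=(c[0],hi[1]); print("turn",rows([m]),"then",rows([hi],m)); print(rows([h],hi))
E
```

```text
clock: 9.78
tcp_pos: [0.4724, 0.0079, 0.185]
ee_rot: [[0.874, 0.486, -0.006], [0.486, -0.874, -0.001], [-0.005, -0.002, -1.0]]
ft_force: [-6.4, -2.1, 0.7]
width: 0.291
gripper_force: 39.7
clock: 10.65
tcp_pos: [0.476, 0.0093, 0.2504]
ee_rot: [[0.875, 0.484, 0.004], [0.484, -0.875, -0.0], [0.003, 0.002, -1.0]]
ft_force: [0.1, 0.5, -0.9]
width: 0.649
gripper_force: 0.0
[0.47600173 0.00926199 0.25038984] [ 0.70832669 -0.08439382  0.251     ]
[[[0.5265, 0.6481, 0.0013], [0.0024, -0.0014, -0.5926]]]
turn [[[0.0, 0.0, 0.0], [0.0024, -0.0014, -0.5926]]] then [[[-0.2054, 0.8093, -0.002], [0.0, 0.0, 0.0]]]
[[[0.0, 0.0, 0.3], [0.0, 0.0, 0.0]]]
```

```bash
python3 -m inch '[[[0,0,0],[0,0,-0.099]],[[0,0,0],[0,0,-0.099]],[[0,0,0],[0,0,-0.099]],[[0,0,0],[0,0,-0.099]],[[0,0,0],[0,0,-0.098]],[[0,0,0],[0,0,-0.098]]]'
python3 -m inch '[[[-0.03,0.116,0],[0,0,0]],[[-0.03,0.116,0],[0,0,0]],[[-0.03,0.116,0],[0,0,0]],[[-0.03,0.116,0],[0,0,0]],[[-0.03,0.116,0],[0,0,0]],[[-0.03,0.116,0],[0,0,0]],[[-0.025,0.113,0],[0,0,0]],[[0,0,0],[0,0,0]]]'
python3 - <<'E'
from h import *
x=np.load("kiln.npy"); print(rows([door(x[3])]))
for n in("scene","side"):
    im,d,K,R,t=cam(n); np.savez(f"{n}0.npz",im=im,d=d,K=K,R=R,t=t); cv2.imwrite(f"pics/{n}3.png",im[...,::-1])
S=cv2.resize(cv2.imread("pics/scene3.png")[120:310,215:375],None,fx=2.4,fy=2.4); T=cv2.resize(cv2.imread("pics/side3.png")[120:260,260:430],None,fx=2.4,fy=2.4)
h=max(S.shape[0],T.shape[0]); T=cv2.copyMakeBorder(T,0,h-T.shape[0],0,0,cv2.BORDER_CONSTANT); cv2.imwrite("pics/both3.png",np.hstack([S,T]))
E
```

```text
clock: 11.4
tcp_pos: [0.4736, 0.0097, 0.2474]
ee_rot: [[0.13, 0.991, -0.003], [0.991, -0.13, 0.001], [0.001, -0.003, -1.0]]
ft_force: [-0.6, 0.3, -0.1]
width: 0.649
gripper_force: 0.0
clock: 12.4
tcp_pos: [0.7074, -0.0854, 0.2455]
ee_rot: [[0.136, 0.991, -0.003], [0.991, -0.136, 0.001], [0.001, -0.003, -1.0]]
ft_force: [0.2, 0.2, 0.5]
width: 0.651
gripper_force: 0.0
[[[0.0034, 0.0033, 0.2816], [-0.0018, -0.0005, -0.0014]]]
```

View pics/both3.png

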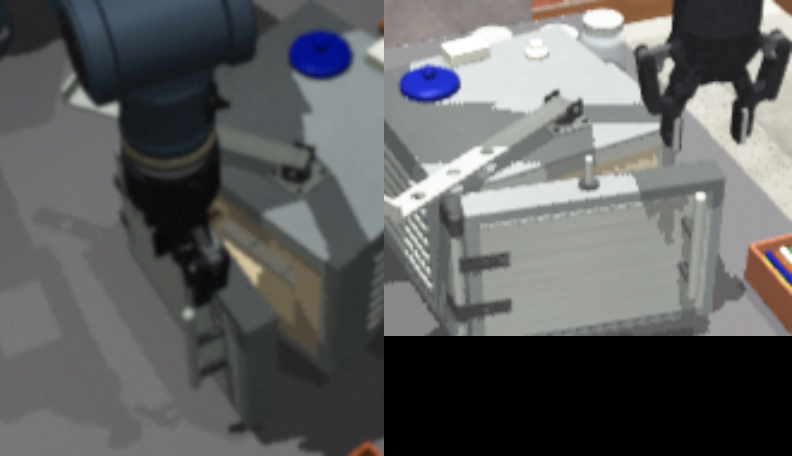

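The left half shows the gripper above the handle, whose top is near (188,315). The right half shows the stay lying flat, swung to the left; the bare pin is at (589,165) and the handle top at (700,196), unmoved. Down onto the handle.

```bash
python3 -m inch '[[[0.003,0.003,0.06],[0,0,0]],[[0,0,0.08],[0,0,0]],[[0,0,0.07],[0,0,0]],[[0,0,0.05],[0,0,0]],[[0,0,0.02],[0,0,0]],[[0,0,0],[0,0,0]]]'
python3 -m inch '[[[0,0,0],[0,0,0]],[[0,0,0],[0,0,0]],[[0,0,0],[0,0,0]],[[0,0,0],[0,0,0]],[[0,0,0],[0,0,0]]]' -1 40
python3 - <<'E'
from h import *
x=np.load("kiln.npy"); a=x[3]; print(rows([door(a)])); p=[door(a+(1.05-a)*k/12) for k in range(13)]; print(rows(p[1:],p[0])[:2])
E
```

```text
clock: 13.25
tcp_pos: [0.7069, -0.0835, 0.164]
ee_rot: [[0.136, 0.991, -0.002], [0.991, -0.136, 0.001], [0.001, -0.002, -1.0]]
ft_force: [-0.2, 1.2, -0.2]
width: 0.651
gripper_force: 0.0
clock: 13.88
tcp_pos: [0.7071, -0.0837, 0.1651]
ee_rot: [[0.136, 0.991, -0.001], [0.991, -0.136, 0.001], [0.0, -0.001, -1.0]]
ft_force: [-1.9, 0.4, 5.2]
width: 0.118
gripper_force: 39.1
[[[-0.0019, 0.0043, 0.0137], [-0.0005, -0.0003, -0.001]]]
[[[-0.0484, -0.0135, 0.0], [0.0, 0.0, 0.0414]], [[-0.0484, -0.0135, 0.0], [0.0, 0.0, 0.0414]]]
```

```bash
python3 -m inch '[[[-0.048,-0.014,0],[0,0,0.041]],[[-0.048,-0.014,0],[0,0,0.041]],[[-0.048,-0.014,0],[0,0,0.041]],[[0,0,0],[0,0,0]]]'
python3 -m inch '[[[-0.048,-0.013,0],[0,0,0.041]],[[-0.048,-0.013,0],[0,0,0.041]],[[-0.048,-0.013,0],[0,0,0.041]],[[0,0,0],[0,0,0]]]'
python3 - <<'E'
from h import *
a=np.load("kiln.npy")[3]; p=[door(a+(1.05-a)*k/12,.211) for k in range(6,13)]; print(rows([p[0]])); print(rows(p[1:],cur())[:2])
E
```

```text
clock: 14.38
tcp_pos: [0.6859, -0.1246, 0.1651]
ee_rot: [[0.325, 0.946, -0.001], [0.946, -0.325, -0.0], [-0.0, -0.001, -1.0]]
ft_force: [-1.1, -0.6, 4.6]
width: 0.12
gripper_force: 39.4
clock: 14.88
tcp_pos: [0.6581, -0.1594, 0.1651]
ee_rot: [[0.5, 0.866, -0.002], [0.866, -0.5, 0.001], [-0.0, -0.002, -1.0]]
ft_force: [-2.8, 1.5, 6.1]
width: 0.124
gripper_force: 39.6
[[[0.001, 0.0061, 0.0004], [-0.0011, 0.0002, 0.0009]]]
[[[-0.0474, -0.0075, 0.0004], [-0.0011, 0.0002, 0.0424]], [[-0.0484, -0.0135, 0.0], [0.0, 0.0, 0.0414]]]
```

```bash
python3 -m inch '[[[-0.048,-0.012,0],[0,0,0.042]],[[-0.048,-0.013,0],[0,0,0.041]],[[-0.048,-0.013,0],[0,0,0.041]],[[0,0,0],[0,0,0]]]'
python3 -m inch '[[[-0.048,-0.013,0],[0,0,0.041]],[[-0.048,-0.013,0],[0,0,0.041]],[[-0.048,-0.012,0],[0,0,0.042]],[[0,0,0],[0,0,0]],[[0,0,0],[0,0,0]]]'
python3 - <<'E'
from h import *
print(rows([door(1.05,.211)]))
im,d,K,R,t=cam("side"); np.savez("side0.npz",im=im,d=d,K=K,R=R,t=t)
E
```

```text
clock: 15.38
tcp_pos: [0.6242, -0.1881, 0.1651]
ee_rot: [[0.658, 0.753, -0.002], [0.753, -0.658, 0.002], [-0.0, -0.003, -1.0]]
ft_force: [-2.3, 1.6, 7.4]
width: 0.122
gripper_force: 39.7
clock: 16.0
tcp_pos: [0.586, -0.2097, 0.1651]
ee_rot: [[0.791, 0.612, -0.003], [0.612, -0.791, 0.003], [-0.0, -0.004, -1.0]]
ft_force: [-3.3, 2.4, 7.4]
width: 0.121
gripper_force: 39.9
[[[-0.0034, 0.0054, 0.0003], [-0.0024, 0.0002, 0.0024]]]
```

```bash
python3 -m inch '[[[0,0,0],[0,0,0]],[[0,0,0],[0,0,0]],[[0,0,0],[0,0,0]],[[0,0,-0.06],[0,0,0]],[[0,0,-0.1],[0,0,0]],[[0,0,-0.1],[0,0,0]],[[0,0,-0.06],[0,0,0]],[[0,0,0],[0,0,0]]]' 0.3
python3 - <<'E'
from h import *
s1=np.load("kiln.npy")[4]+.912; g=stay(.191,s1,0); c=cur(); hi=(np.r_[g[0][:2],c[0][2]],g[1]); print(rows([hi]),rows([hi],(c[0],g[1])),rows([g],hi))
E
```

```text
clock: 17.05
tcp_pos: [0.5881, -0.2116, 0.2617]
ee_rot: [[0.791, 0.612, 0.002], [0.612, -0.791, -0.001], [0.001, 0.002, -1.0]]
ft_force: [0.7, -0.0, 0.5]
width: 0.647
gripper_force: 0.0
[[[0.1468, -0.8133, -0.0016], [0.0013, -0.0007, 0.0966]]] [[[0.0222, -0.8261, 0.0], [0.0, 0.0, 0.0]]] [[[0.0, 0.0, 0.2608], [0.0, 0.0, 0.0]]]
```

```bash
python3 -m inch '[[[0,0,0],[0,0,0.097]],[[0.003,-0.1,0],[0,0,0]],[[0.003,-0.105,0],[0,0,0]],[[0.003,-0.105,0],[0,0,0]],[[0.003,-0.105,0],[0,0,0]],[[0.003,-0.105,0],[0,0,0]],[[0.003,-0.105,0],[0,0,0]],[[0.002,-0.105,0],[0,0,0]],[[0.002,-0.096,0],[0,0,0]],[[0,0,0],[0,0,0]]]'
python3 - <<'E'
from h import *
s1=np.load("kiln.npy")[4]+.912; print(rows([stay(.191,s1,0)]))
c,Rk,_,_=kiln(); H=np.array([-.15,.13]); a=1.05
pin=np.r_[c+Rk@(H+.13*np.array([-np.sin(a),-np.cos(a)])),.254]; print("pred pin",pin)
T=[]
for n in("scene","side","wrist"):
    im,d,K,R,t=cam(n); np.savez(f"{n}0.npz",im=im,d=d,K=K,R=R,t=t)
    q=K@(R@pin+t); u,v=q[:2]/q[2]; print(n,u,v)
    if n!="wrist" :
        k=im[max(0,int(v)-25):int(v)+25,int(u)-32:int(u)+32,::-1]; T.append(cv2.resize(k,(390,305),interpolation=cv2.INTER_CUBIC)); print("crop origin",int(u)-32,int(v)-25)
cv2.imwrite("pics/pin4.png",np.hstack(T))
E
```

```text
clock: 18.3
tcp_pos: [0.4707, 0.0105, 0.2595]
ee_rot: [[0.873, 0.487, -0.004], [0.487, -0.873, 0.002], [-0.003, -0.003, -1.0]]
ft_force: [0.9, -0.7, -0.3]
width: 0.654
gripper_force: 0.0
[[[0.0055, 0.0119, 0.2531], [-0.0022, 0.0019, 0.0011]]]
pred pin [ 0.57195127 -0.10276898  0.254     ]
scene 249.04441215844795 209.07444739803512
crop origin 217 184
side 339.27928025179574 210.93922559437462
crop origin 307 185
wrist 560.535642083978 176.18062989086746
```

View pics/pin4.png

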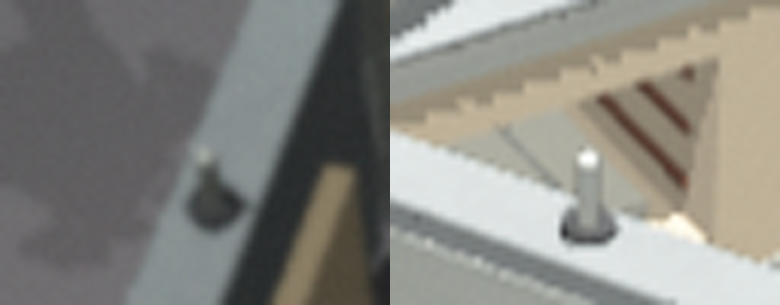

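The pin tip shows at crop (206,152) on the left and (198,152) in the right half. That is about (250.4,208.7) in scene and (339.1,209.7) in side.

```bash
python3 - <<'E'
from h import *
T=tri({"scene":(250.4,208.7),"side":(339.1,209.7)}); print(T.round(4))
for n,p in(("scene",(250.4,208.9)),("side",(339.1,209.9))):
    z=np.load(f"{n}0.npz"); print(n,ray(*p,.253,z["K"],z["R"],z["t"]).round(4))
c,R,_,_=kiln()
for P in(T[:2],[.572,-.1028],[.5735,-.1015]):
    k=R.T@(np.array(P)-c)-[-.07,-.03]; print(np.hypot(*k).round(4),np.arctan2(k[1],-k[0]).round(4))
E
```

```text
[ 0.573  -0.0997  0.2545]
scene [ 0.5727 -0.0998  0.253 ]
side [ 0.5735 -0.0979  0.253 ]
0.2118 0.459
0.2151 0.4589
0.2133 0.4542
```

```bash
python3 - <<'E'
from h import *
c,Rk,_,_=kiln()
for n in("scene","side","wrist"):
    z=np.load(f"{n}0.npz"); im,d,K,R,t=[z[k] for k in("im","d","K","R","t")]; P=pts(d,K,R,t)
    k=(P[...,:2]-c)@Rk   # kiln coordinates
    zz=P[...,2]
    m=((d>0)&(abs(zz-.22)<.006)&(k[...,0]<-.155)&(k[...,0]>-.42)&(k[...,1]>-.03)&(k[...,1]<.16)).astype(np.uint8)
    nn,l,st,_=cv2.connectedComponentsWithStats(m); i=np.argmax(st[1:,4])+1
    q=k[l==i]*1000; rc=cv2.minAreaRect(q.astype(np.float32)); print(n,st[i,4],rc)
    u=np.linalg.svd(q-q.mean(0))[2][0] if len(q)<6000 else 0; print(" mean",q.mean(0).round(1),"angle a",np.arctan2(abs(u[0]),abs(u[1])).round(4))
    p=(d>0)&(zz>.236)&(zz<.262)&(abs(k[...,0]+.263)<.02)&(abs(k[...,1]-.065)<.02); print(" pin pts",p.sum(),(k[p].mean(0)*1000).round(1) if p.any() else "",zz[p].max() if p.any() else "")
    g=(d>0)&(zz>.224)&(zz<.24)&(abs(k[...,0]+.372)<.025)&(abs(k[...,1]-.066)<.025); print(" handle pts",g.sum(),(k[g].mean(0)*1000).round(1) if g.any() else "")
a=1.05;print("expect handle",(-150-225*np.sin(a)-55*np.cos(a),130-225*np.cos(a)+55*np.sin(a)),"pin",(-150-130*np.sin(a),130-130*np.cos(a)))
E
```

```text
scene 1395 ((-266.13726806640625, 62.92662811279297), (261.7614440917969, 37.639610290527344), 30.55980682373047)
 mean [-276.1   56.5] angle a 1.0369
 pin pts 21 [-262.    62.8] 0.25441605508794585
 handle pts 24 [-371.9   61.1]
side 1441 ((-266.0693359375, 63.61494445800781), (260.6724548339844, 38.166316986083984), 30.375967025756836)
 mean [-275.7   61.6] angle a 1.0342
 pin pts 31 [-261.9   64.5] 0.25672617627207867
 handle pts 32 [-372.3   64.9]
wrist 13721 ((-242.00491333007812, 78.1362533569336), (208.78370666503906, 36.678955078125), 30.414499282836914)Traceback (most recent call last):
  File "<stdin>", line 10, in <module>
TypeError: 'int' object is not subscriptable
```

The door reads about 1.04 rad, so the pin sits at r≈213.8 mm and swing≈0.455, within the hole's 3 mm play. I'll regrasp the stay.

```bash
python3 -m inch '[[[0.0055,0.012,0.06],[0,0,0]],[[0,0,0.07],[0,0,0]],[[0,0,0.06],[0,0,0]],[[0,0,0.045],[0,0,0]],[[0,0,0.015],[0,0,0]],[[0,0,0],[0,0,0]]]'
python3 -m inch '[[[0,0,0],[0,0,0]],[[0,0,0],[0,0,0]],[[0,0,0],[0,0,0]],[[0,0,0],[0,0,0]],[[0,0,0],[0,0,0]]]' -1 40
python3 - <<'E'
from h import *
s1=np.load("kiln.npy")[4]+.912; print(rows([stay(.191,s1,0)])); c=cur(); k=Ro
g=[stay(.191,s1,.04*k) for k in range(6)]; print(rows(g[1:],g[0])[0])
sw=[stay(.191,s1-(s1-.4554)*k/7,.2) for k in range(8)]; print(rows(sw[1:],sw[0])[:1])
E
```

```text
clock: 19.2
tcp_pos: [0.476, 0.0064, 0.1855]
ee_rot: [[0.875, 0.485, -0.001], [0.485, -0.875, 0.001], [-0.001, -0.001, -1.0]]
ft_force: [-0.6, 0.3, -1.0]
width: 0.648
gripper_force: 0.0
clock: 19.82
tcp_pos: [0.4761, 0.0068, 0.1858]
ee_rot: [[0.874, 0.485, -0.0], [0.485, -0.874, 0.001], [0.0, -0.001, -1.0]]
ft_force: [0.9, 0.9, 0.2]
width: 0.287
gripper_force: 39.2
[[[-0.0048, -0.0083, 0.0075], [-0.0007, -0.0, -0.0002]]]
[[-0.0074, -0.0, -0.0256], [-0.0, -0.0255, 0.0]]
[[[0.0037, 0.0702, -0.0007], [-0.0134, -0.0, -0.0662]]]
```

```bash
python3 -m inch '[[[-0.008,0,-0.026],[0,-0.0255,0]],[[-0.008,0,-0.026],[0,-0.0255,0]],[[-0.008,0,-0.026],[0,-0.0255,0]],[[-0.008,0,-0.026],[0,-0.0255,0]],[[-0.008,0,-0.026],[0,-0.0255,0]],[[0,0,0],[0,0,0]]]'
python3 -m inch '[[[0.004,0.07,-0.001],[-0.0134,0,-0.066]],[[0.004,0.07,-0.001],[-0.0134,0,-0.066]],[[0.004,0.07,-0.001],[-0.0134,0,-0.066]],[[0.004,0.07,-0.001],[-0.0134,0,-0.066]],[[0.004,0.07,-0.001],[-0.0134,0,-0.066]],[[0.004,0.07,-0.001],[-0.0134,0,-0.066]],[[0.004,0.065,-0.001],[-0.0134,0,-0.066]],[[0,0,0],[0,0,0]]]'
python3 - <<'E'
from h import *
print(rows([stay(.191,.4554,.2)])); g=[stay(.191,.4554,.2-.04*k) for k in range(6)]; print(rows(g[1:],g[0])[0])
E
```

```text
clock: 20.58
tcp_pos: [0.4697, 0.0031, 0.2252]
ee_rot: [[0.857, 0.485, -0.172], [0.476, -0.874, -0.094], [-0.196, -0.001, -0.981]]
ft_force: [2.8, 3.2, -2.6]
width: 0.293
gripper_force: 39.2
clock: 21.58
tcp_pos: [0.5791, -0.0848, 0.2236]
ee_rot: [[0.313, 0.948, -0.063], [0.931, -0.319, -0.179], [-0.19, -0.002, -0.982]]
ft_force: [3.2, 9.8, -3.5]
width: 0.294
gripper_force: 39.4
[[[-0.0099, -0.0008, 0.0053], [-0.0017, -0.0056, -0.0021]]]
[[0.0084, 0.0, 0.0253], [0.0, 0.0255, 0.0]]
```

```bash
python3 -m inch '[[[-0.01,-0.001,0.004],[-0.0015,-0.0055,-0.002]],[[0.0085,0,0.025],[0,0.0255,0]],[[0.0085,0,0.025],[0,0.0255,0]],[[0.0085,0,0.025],[0,0.0255,0]],[[0,0,0],[0,0,0]],[[0,0,0],[0,0,0]]]'
python3 - <<'E'
from h import *
print(rows([stay(.191,.4554,.08)]))
T=[]
pin=np.array([.5728,-.1015,.25])
for n in("scene","side"):
    im,d,K,R,t=cam(n); q=K@(R@pin+t); u,v=(q[:2]/q[2]).astype(int); T.append(cv2.resize(im[v-30:v+30,u-32:u+32,::-1],(390,366),interpolation=cv2.INTER_CUBIC))
cv2.imwrite("pics/seat5.png",np.hstack(T))
E
```

```text
clock: 22.32
tcp_pos: [0.5793, -0.0813, 0.2003]
ee_rot: [[0.317, 0.948, -0.023], [0.945, -0.318, -0.071], [-0.075, 0.001, -0.997]]
ft_force: [7.6, 15.6, -1.7]
width: 0.292
gripper_force: 39.4
[[[-0.0087, 0.0019, 0.0051], [0.0003, -0.0034, -0.0019]]]
```

Radial force is 17 N because my grip sits about 2 mm further in along the bar, so I'll relax that while lowering.

```bash
python3 -m inch '[[[0.008,0.002,0],[0,-0.003,-0.002]],[[0.0085,0,0.013],[0,0.0128,0]],[[0,0,0],[0,0,0]]]'
python3 -m inch '[[[0.004,0,0.0125],[0,0.0128,0]],[[0.004,0,0.0125],[0,0.0128,0]],[[0,0,0],[0,0,0]]]'
python3 - <<'E'
from h import *
print(rows([stay(.191,.4554,0)]),cur()[0])
E
```

```text
clock: 22.8
tcp_pos: [0.5803, -0.0812, 0.1963]
ee_rot: [[0.314, 0.949, -0.021], [0.947, -0.315, -0.064], [-0.067, 0.0, -0.998]]
ft_force: [4.7, 7.2, -0.9]
width: 0.291
gripper_force: 39.5
clock: 23.18
tcp_pos: [0.5809, -0.0792, 0.1888]
ee_rot: [[0.315, 0.949, -0.008], [0.949, -0.316, -0.025], [-0.026, 0.0, -1.0]]
ft_force: [5.1, 6.9, -1.2]
width: 0.289
gripper_force: 39.5
[[[-0.0032, -0.0007, 0.0176], [0.0, 0.0166, 0.0001]]] [ 0.58086489 -0.07923126  0.18876775]
```

```bash
python3 -m inch '[[[0.003,0,0.006],[0,0.008,0]],[[0.003,0,0.006],[0,0.0085,0]],[[0,0,0],[0,0,0]]]'
python3 - <<'E'
from h import *
print(rows([stay(.191,.4554,0)]))
T=[]; pin=np.array([.5728,-.1015,.25])
for n in("scene","side"):
    im,d,K,R,t=cam(n); q=K@(R@pin+t); u,v=(q[:2]/q[2]).astype(int); P=pts(d,K,R,t)
    T.append(cv2.resize(im[v-30:v+30,u-32:u+32,::-1],(390,366),interpolation=cv2.INTER_CUBIC))
    m=(d>0)&(np.hypot(*(P[...,:2]-pin[:2]).transpose(2,0,1))<.06)&(P[...,2]>.23)&(P[...,2]<.262); print(n,m.sum(),np.percentile(P[m][:,2],[10,50,90]).round(4))
cv2.imwrite("pics/seat5.png",np.hstack(T))
E
```

```text
clock: 23.55
tcp_pos: [0.5816, -0.078, 0.1857]
ee_rot: [[0.315, 0.949, 0.0], [0.949, -0.315, -0.001], [-0.001, 0.001, -1.0]]
ft_force: [4.1, 7.2, 1.2]
width: 0.286
gripper_force: 39.6
[[[-0.0084, -0.0016, 0.0074], [0.0005, 0.0007, 0.0004]]]
scene 341 [0.2385 0.2423 0.248 ]
side 458 [0.2408 0.2457 0.2572]
```

View pics/seat5.png

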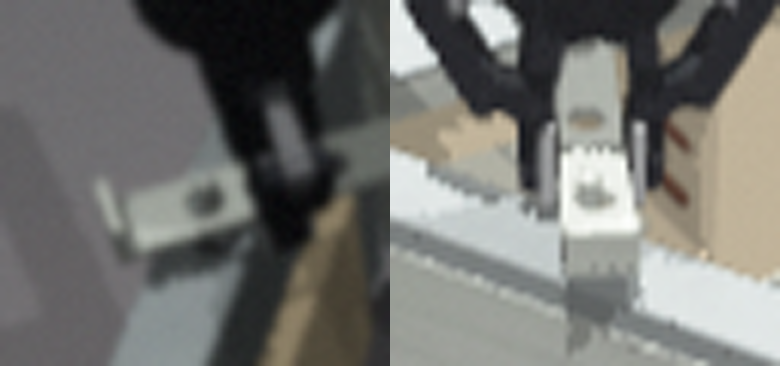

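The pin tip stands up inside the end hole in both halves, at (205,190) and (595,188), and the bar is level at the same height as when it was lying flat. Releasing and retreating.

```bash
python3 -m inch '[[[0,0,0],[0,0,0]],[[0,0,0],[0,0,0]],[[0,0,0],[0,0,0]],[[0,0,0],[0,0,0]],[[0,0,-0.04],[0,0,0]],[[0,0,-0.1],[0,0,0]],[[0,0,-0.15],[0,0,0]],[[0,0,-0.15],[0,0,0]]]' 0.3
python3 -m inch '[[[0.12,-0.12,0],[0,0,0]],[[0.12,-0.12,0],[0,0,0]],[[0.12,-0.12,0],[0,0,0]],[[0.1,-0.1,0],[0,0,0]],[[0,0,0],[0,0,0]]]'
python3 - <<'E'
from h import *
c,Rk,_,_=kiln()
for n in("scene","side"):
    im,d,K,R,t=cam(n); P=pts(d,K,R,t); k=(P[...,:2]-c)@Rk-[-.07,-.03]; rr=np.hypot(k[...,0],k[...,1]); s=np.arctan2(k[...,1],-k[...,0]); z=P[...,2]
    b=(d>0)&(z>.232)&(z<.262)&(rr>.03)&(rr<.27)&(abs(s-.4554)<.3)
    for lo,hi in((.05,.1),(.1,.15),(.15,.2),(.222,.245)):
        m=b&(rr>lo)&(rr<hi); print(n,lo,m.sum(),np.median(z[m]).round(4),np.median(s[m]).round(3))
    m=b&(abs(rr-.215)<.008)&(z>.2485); print(" pin",m.sum(),z[m].max().round(4) if m.any() else"",rr[m].mean() if m.any() else "")
E
```

```text
clock: 24.65
tcp_pos: [0.5812, -0.0794, 0.32]
ee_rot: [[0.312, 0.95, -0.002], [0.95, -0.312, -0.007], [-0.007, 0.001, -1.0]]
ft_force: [0.8, -0.4, -0.4]
width: 0.647
gripper_force: 0.0
clock: 25.28
tcp_pos: [0.4917, 0.0971, 0.3181]
ee_rot: [[0.308, 0.951, -0.001], [0.951, -0.308, -0.006], [-0.006, 0.001, -1.0]]
ft_force: [0.6, -0.0, 0.0]
width: 0.647
gripper_force: 0.0
scene 0.05 217 0.2431 0.43
scene 0.1 206 0.2426 0.437
scene 0.15 209 0.2426 0.438
scene 0.222 109 0.2424 0.441
 pin 9 0.2548 0.2129545951083679
side 0.05 126 0.2461 0.454
side 0.1 134 0.2459 0.45
side 0.15 146 0.2455 0.445
side 0.222 21 0.2458 0.474
 pin 14 0.2577 0.2139589093761299
```

The bar is level along its length at its resting height. The pin stands about 12 mm above it at r≈213 mm, which is the end hole, and the gripper is clear. Handing in.

```bash
python3 -c "
from cell import r
print(r.job_done())"
```

```text
the job is handed in; nothing more can be done
None
```

The stay was lifted off the pin, laid flat well clear of it, and its end hole dropped fully over the pin with the door held open at about 1.04 rad; the job was handed in at about 25 s, with the gripper clear of everything.

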